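Close the clean-out plug of a waste pipe

TASK

Close the clean-out of the grey waste pipe: with a fingertip on its stud press the expansion plug straight down until its plate sits flat on the pipe's rim, and only then tighten its slack wing nut clockwise by pushing the wings round with a fingertip, stroke after stroke, until it is snug and turns no further. Never pinch the wings or push them hard, do not draw the plug up, and leave all the loose things where they lie.

Things in the scene. Friction and masses are not known exactly. Their poses are not given: they have to be found in the camera images.
- waste: fixed section of grey plastic waste pipe strapped on a plywood board (220 x 400 x 18 mm): a 75 mm pipe along its y axis, centre line 67 mm up. Origin on the counter below the axis of the clean-out riser, an upright socket 92 mm across whose rim is 135 mm up, with the expansion plug in it. z is up
- standpipe_top (a point): top centre, 270 mm up, of the fixed upright standpipe (50 mm across, white collar 62 mm across at its top), 98 mm from the riser's axis towards the section's +y. It keeps a hand from going all the way round the nut
- plug (a joint): height in m of the expansion plug above home: 0 when its black plate (94 mm across, 8 mm thick) lies flat on the riser's rim. It starts 8 to 15 mm up, held by the friction of its rubber ring; about 5 to 6 N straight down slides it in to a firm stop, about 13 N upward draws it out. It does not turn, but its rubber gives a little
- stud_end (a point): top centre of the plug's upright threaded stud (10 mm across), on the nut's axis, 50 mm above the top of the plug's plate and 6 to 10 mm higher than the wings; the place to press
- nut (a joint): angle in rad by which the wing nut is still slack; clockwise from above tightens and lowers it. At 0 it is tight: pushed further, the whole plug only twists springily in its rubber (1.2 Nm per rad) and springs back. It starts 7 to 10 rad slack, turns against about 0.05 Nm of friction, stays where it is left and sinks 2.5 mm a turn
- nut_foot (a point): on the nut's upright axis, at the underside of its hub (29 mm across, 15 mm tall); 4 mm above the top of the plate when tight, about 7 to 8 mm above it at the start
- wing_tip (a point): outer end of one of the two metal wings, alike and opposite, 22 mm above nut_foot. Each wing is an upright round ear 28 mm across and 7 mm thick, its centre 26 mm out from the axis and 22 mm above nut_foot, so that it reaches 40 mm out and 36 mm up. The wings bend if squeezed or pushed with more than 38 N
- slip_nut: white plastic slip nut (ring 60 mm across, 20 mm tall) lying on the board beside the pipe; origin under its centre; loose, leave it alone
- reducer: grey pipe reducer, 52 mm across, 55 mm tall, standing on the board on the other side of the pipe; origin under its centre; loose, leave it alone
- trap_cup: white open trap cup, 72 mm across, 85 mm tall, on the counter; origin under its centre; loose, leave it alone
- oil_bottle: green glass bottle, 68 mm across, 250 mm tall, on the counter; origin under its centre; loose, leave it alone
- spray_can: grey spray can, 58 mm across, 170 mm tall, on the counter; origin under its centre; loose, leave it alone
- screwdriver: screwdriver lying on the counter; loose, leave it alone
- brush: brush lying on the counter; loose, leave it alone
- wrench: wrench lying on the counter; loose, leave it alone

How it is judged (in metres and radians):
On the way, in this order (a step that is already met when the one before it is completed fails the run):
1. the plug is pressed home while its wing nut is still slack (value of joint plug below 0.002 m and value of joint nut above 6 rad), for 0.2 s.
2. the wing nut is turned down snug, the plug still home (value of joint plug below 0.002 m and value of joint nut below 0.1 rad), for 0.2 s.
At the end, for the whole second after the job is handed in: the plug's plate is within 2 mm of the pipe's rim and the wing nut is within 0.1 rad of tight, and at rest (all of step 2 and velocity of joint nut between -0.05 and 0.05 rad/s); the robot touches nothing.
It fails at once if the plug is drawn up out of the riser (more than 22 mm above home) (value of joint plug above 0.022 m).
It fails at once if the wing nut is pinched or forced (more than 38 N from the fingers) (contact force between the fingers and nut above 38 N).
It fails at once if a loose thing is moved more than 20 mm (distance of any of slip_nut, reducer, trap_cup, oil_bottle, spray_can, screwdriver, brush, wrench from where it was at the start of the episode above 0.02 m).
It also fails if it takes over 67 s, if anything falls off the work surface, if the arm or the gripper's body presses on something with over 40 N, if the wrist force passes 120 N, or if a joint passes its speed limit or range.

ROBOT

A 6-joint arm with a two-finger parallel gripper is mounted at the origin on the work surface. World frame = base frame: x ahead of the robot, y to its left, z up, the work surface at z = 0. Lengths are in m, angles in degrees, forces in N, time in s.
With the tool pointing down it reaches from about 0.35 to 0.875 m from the base axis. Payload 4.2 kg.
Tool frame: the origin (TCP) lies at the very end of the fingers, on their centre line; the grasp point (between the pads) lies 19 mm behind it (tcp_to_grasp is the z of the grasp point in the tool frame, in m); z points along the fingers, y is the direction in which the jaws open and shut (so a half turn about z gives the same grasp; the last joint's range is limited). The gripper opens to 87 mm and grips with 3 to 60 N. Pads are 19 mm wide; open, the fingers measure 117 mm over their backs; the gripper's body (75 mm by 190 mm) begins 51 mm behind the grasp point.
Start: joints at [-51.131, 22.042, 0.453, 0, -68.411, -14.817], TCP at [0.255, -0.571, 0.223] pointing down, gripper open.
Joint ranges: [-179.83, 179.83], [-69.29, 118.12], [-61.27, 80.66], [-181.25, 117.63], [-171.15, -9.14], [-177.46, 177.46]. Speed limits (degrees/s): [159.86, 159.86, 180, 180, 180, 180].

INTERFACE

Orientations are given as a 3x3 rotation matrix whose columns are the frame's x, y, z axes.
In Python, from station import sense, capture, camera_params, finish_job, tcp_to_grasp gives the robot as it stands.
- The arm moves only by the shell command python3 -m inch 'ROWS'. ROWS is JSON, a list of rows, each an object of numbers: "jaw": the closure in counts, from 0 (fully open) to 255 (shut); "x", "y", "z": the shift along the world's x, y, z normalised to -1 to 1, where 1 is 0.06 m; "ax", "ay", "az": the turn, a rotation vector about the world's x, y, z normalised to -1 to 1, where 1 is 10 degrees. A call has 1 to 12 rows; each row shifts and turns the pose as measured when the row begins; what a row does not reach is not made up. A row lasts 1/8 s, in which the tool goes at most 62.5 mm and 10.7 degrees, less where a joint would pass 70% of its speed; a pose out of reach is approached as far as the arm can. A call with a number of a shift or a turn outside -1 to 1 is refused whole. A call with a gripper value outside its range is refused whole. The fingers move at their own pace and stop on an object; the grip force is fixed at half the most. Time passes only in rows, so rows that do not move let the fingers close. It gives the time, the measured TCP pose, the force and the opening at its end, in the units of the state.
- sense(): the state, without advancing time (a new reading comes with each control period).
- capture(name): name is "scene" or "side" or "wrist"; returns the picture (384x512x3 uint8, red, green, blue); there is no depth.
- camera_params(name): a dict with "vfov" (degrees; the focal length in pixels is half the picture's height over the tangent of half this angle, whatever the lens; pixels are square), "cx", "cy" (the principal point, pixels), "R" (3x3) and "t" (3): a world point X has camera coordinates R X + t. Camera axes: x right, y down, z forward; pixel columns grow to the right and rows downward; lengths in m; the calibration is good to about 2 mm. A picture is of the moment at which its call begins: read the wrist's pose just before it. camera_params takes no time and is no camera call; for the wrist camera it gives the pose at the moment of the call.
- finish_job(): hands the job in, once; it reports no verdict.
The state is a dict: "time_s": time; "joints": joint angles; "joint_velocities": joint speeds; "effort": joint torques, N m; "tcp_pos": TCP position; "ee_rot": TCP orientation; "wrist_force": force on the tool from outside, world axes, zero at the start; "moment": the same for the moment, N m; "gripper_width": opening from 0.0 (shut) to 1.0 (fully open).
Only numpy, scipy, OpenCV 4.12 (cv2) and the standard library are available. Lean on these libraries where they do the work, as an engineer would, in place of code of your own. Each camera call takes 0.05 s, during which the arm holds its last target.

## Working session

There is one attempt and no reset: what is moved stays moved. The work goes in short steps, Python scripts to look and compute and a shell command to move; the robot and the scene stay as the last step left them, time stands still between calls to the robot, and variables do not carry over. Pictures are saved under pics/ and viewed, and the job is handed in when it is done.

```bash
ls; mkdir -p pics
python3 - <<'E'
from station import *
import cv2
print(sense())
for n in("scene","side","wrist"):
    p=camera_params(n);print(n,p)
    cv2.imwrite(f"pics/{n}0.png",cv2.cvtColor(capture(n),cv2.COLOR_RGB2BGR))
E
```

```text
pics
{'time_s': 0.0, 'joints': array([-5.11293159e+01,  2.20914687e+01,  3.79024406e-01, -3.02995318e-02,
       -6.84091834e+01, -1.48162457e+01]), 'joint_velocities': array([-0.0379203 , -0.04532801,  0.00729612, -0.00110413,  0.04134301,
       -0.03261615]), 'effort': array([-1.02445891e-03, -3.90659273e+01,  1.87404406e+01,  4.21986312e+00,
        1.10150772e-02, -1.91664330e-04]), 'tcp_pos': array([ 0.25452821, -0.57016564,  0.22144358]), 'ee_rot': array([[-9.13238074e-01, -4.07425230e-01, -9.49329476e-04],
       [-4.07426331e-01,  9.13235971e-01,  1.96128882e-03],
       [ 6.78832750e-05,  2.17790545e-03, -9.99997626e-01]]), 'wrist_force': array([0.16255639, 0.12303025, 0.0843135 ]), 'moment': array([ 5.40571859e-02, -4.89409856e-05,  9.51841292e-03]), 'gripper_width': 1.0024055530570957}
scene {'vfov': 48.1064759924603, 'cx': 255.42788782817345, 'cy': 190.47474578727434, 'R': array([[-0.65325593,  0.75706628,  0.01036002],
       [ 0.65256443,  0.56991694, -0.49935393],
       [-0.38394837, -0.31944533, -0.86633615]]), 't': array([ 0.33860992, -0.26512217,  1.76573028])}
side {'vfov': 45.30799301517064, 'cx': 252.2609810885174, 'cy': 188.72664719867532, 'R': array([[-0.96748466, -0.25288567,  0.00471837],
       [-0.15172774,  0.56534924, -0.81077674],
       [ 0.20236629, -0.78512997, -0.58533649]]), 't': array([0.51113756, 0.20392671, 1.46302756])}
wrist {'vfov': 59.69288094486278, 'cx': 252.3927011771061, 'cy': 191.46427507074654, 'R': array([[-0.40596141,  0.91388663,  0.0025623 ],
       [ 0.87241928,  0.38670297,  0.29890704],
       [ 0.2721763 ,  0.12358013, -0.95427879]]), 't': array([ 0.6238687 , -0.03842383,  0.39213738])}
```

View pics/scene0.png

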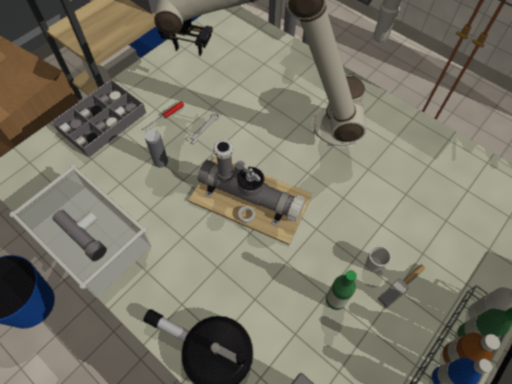

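View pics/side0.png

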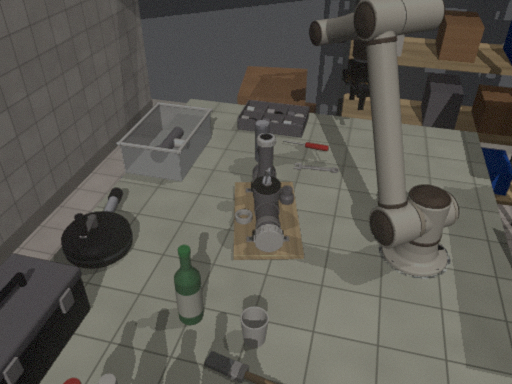

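View pics/wrist0.png

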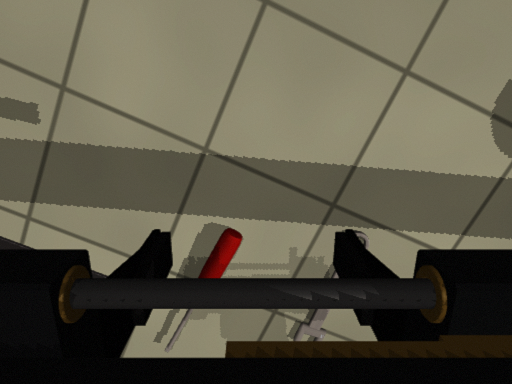

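The scene view shows the riser with its black plate near (250,177), and the standpipe near (223,150). The side view has the plate near (267,185) and the standpipe top at (266,140). I'll zoom in on both.

Run:
```python
import cv2
a=cv2.imread("pics/scene0.png")[130:250,180:320];b=cv2.imread("pics/side0.png")[115:265,205:325]
cv2.imwrite("pics/z1.png",cv2.resize(a,None,fx=5,fy=5,interpolation=cv2.INTER_CUBIC))
cv2.imwrite("pics/z2.png",cv2.resize(b,None,fx=4,fy=4,interpolation=cv2.INTER_CUBIC))
```

```text
(no output)
```

View pics/z1.png

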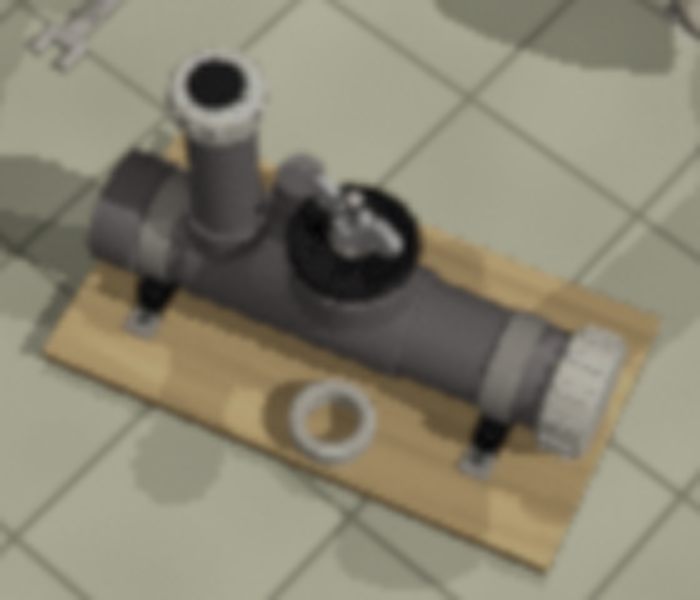

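View pics/z2.png

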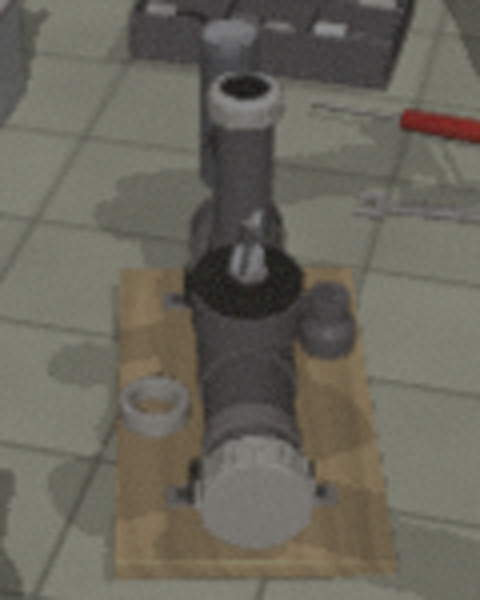

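```bash
cat > h.py <<'E'
import numpy as np,cv2
from station import *
def ray(p,u,v):
    f=192/np.tan(np.radians(p["vfov"]/2)); R=np.array(p["R"]);t=np.array(p["t"])
    d=R.T@np.array([(u-p["cx"])/f,(v-p["cy"])/f,1]); return -R.T@t,d/np.linalg.norm(d)
def plane(p,u,v,z):
    o,d=ray(p,u,v); return o+d*(z-o[2])/d[2]
def tri(l):
    A=0;b=0
    for p,u,v in l:
        o,d=ray(p,u,v);M=np.eye(3)-np.outer(d,d);A=A+M;b=b+M@o
    x=np.linalg.solve(A,b)
    return x,[np.linalg.norm((np.eye(3)-np.outer(ray(*q)[1],ray(*q)[1]))@(x-ray(*q)[0])) for q in l]
def proj(p,X):
    f=192/np.tan(np.radians(p["vfov"]/2)); c=np.array(p["R"])@np.array(X)+p["t"]; return p["cx"]+f*c[0]/c[2],p["cy"]+f*c[1]/c[2]
def save(name,fn,crop=None,s=1):
    im=cv2.cvtColor(capture(name),cv2.COLOR_RGB2BGR); cv2.imwrite("pics/raw_"+fn,im)
    if crop: im=im[crop[1]:crop[3],crop[0]:crop[2]]
    cv2.imwrite("pics/"+fn,cv2.resize(im,None,fx=s,fy=s,interpolation=cv2.INTER_CUBIC))
E
python3 - <<'E'
from h import *
S=camera_params("scene");D=camera_params("side")
print("plate",plane(S,250.6,178.4,.155),plane(D,266.5,185,.155),tri([(S,250.6,178.4),(D,266.5,185)]))
print("sp",plane(S,223.4,146.8,.27),plane(D,266.5,136.5,.27),tri([(S,223.4,146.8),(D,266.5,136.5)]))
# stud top z1 (353,200)
print("stud",plane(S,180+353/5,130+200/5,.205))
E
```

```text
plate [ 0.49821179 -0.04103541  0.155     ] [ 0.48877238 -0.02864841  0.155     ] (array([ 0.49248728, -0.04602592,  0.14247155]), [np.float64(8.751412646309733e-05), np.float64(8.75141264630595e-05)])
sp [ 0.51938659 -0.13817205  0.27      ] [ 0.51754263 -0.13971854  0.27      ] (array([ 0.51818619, -0.13924001,  0.26943889]), [np.float64(0.0009787079133556351), np.float64(0.000978707913355691)])
stud [ 0.49702636 -0.0421122   0.205     ]
```

```bash
python3 -m inch '[{"z":1,"jaw":255},{"z":1,"jaw":255},{"z":0.8,"x":0.3,"y":0.3,"az":-1,"jaw":255},{"x":0.4,"y":0.9,"az":-1,"jaw":255},{"x":0.4,"y":0.9,"az":-1,"jaw":255},{"x":0.4,"y":0.9,"az":-1,"jaw":255},{"x":0.4,"y":0.9,"az":-1,"jaw":255},{"x":0.4,"y":0.9,"az":-1,"jaw":255},{"x":0.4,"y":0.9,"az":-1,"jaw":255}]'
```

```text
$[0]: bad value
```

```bash
python3 -m inch '[{"jaw":255,"x":0,"y":0,"z":1,"ax":0,"ay":0,"az":0}]'; python3 -m inch --help | head -30
```

```text
time_s: 0.28
tcp_pos: [0.2532, -0.5676, 0.2761]
ee_rot: [[-0.913, -0.407, -0.008], [-0.407, 0.913, 0.014], [0.002, 0.016, -1.0]]
wrist_force: [0.9, -1.3, 1.0]
gripper_width: 0.95invalid input: not JSON, or not a number
```

```bash
python3 -m inch '[{"jaw":255,"x":0,"y":0,"z":1,"ax":0,"ay":0,"az":-1},{"jaw":255,"x":0.1,"y":0.1,"z":0.9,"ax":0,"ay":0,"az":-1},{"jaw":255,"x":0.4,"y":0.9,"z":0,"ax":0,"ay":0,"az":-1},{"jaw":255,"x":0.4,"y":0.9,"z":0,"ax":0,"ay":0,"az":-1},{"jaw":255,"x":0.4,"y":0.9,"z":0,"ax":0,"ay":0,"az":-1},{"jaw":255,"x":0.4,"y":0.9,"z":0,"ax":0,"ay":0,"az":-1},{"jaw":255,"x":0.4,"y":0.9,"z":0,"ax":0,"ay":0,"az":-1},{"jaw":255,"x":0.4,"y":0.9,"z":0,"ax":0,"ay":0,"az":-1},{"jaw":255,"x":0.4,"y":0.9,"z":0,"ax":0,"ay":0,"az":-1}]'
```

```text
time_s: 1.4
tcp_pos: [0.417, -0.2087, 0.3955]
ee_rot: [[-0.452, 0.892, 0.013], [0.892, 0.452, 0.004], [-0.003, 0.013, -1.0]]
wrist_force: [1.0, -0.5, -0.7]
gripper_width: 0.021
```

```bash
python3 -m inch '[{"jaw":255,"x":0.42,"y":0.9,"z":0,"ax":0,"ay":0,"az":-0.7},{"jaw":255,"x":0.42,"y":0.9,"z":0,"ax":0,"ay":0,"az":-0.7},{"jaw":255,"x":0.42,"y":0.9,"z":0,"ax":0,"ay":0,"az":0},{"jaw":255,"x":0.1,"y":0.2,"z":0,"ax":0,"ay":0,"az":0}]'
python3 - <<'E'
from h import *
save("wrist","w1.png");print(camera_params("wrist"))
save("scene","s1.png",(180,130,320,250),5)
save("side","d1.png",(205,115,325,265),4)
E
```

```text
time_s: 1.9
tcp_pos: [0.5045, -0.0496, 0.3943]
ee_rot: [[-0.252, 0.968, 0.008], [0.968, 0.251, 0.022], [0.019, 0.014, -1.0]]
wrist_force: [0.3, -0.8, 0.4]
gripper_width: 0.007
{'vfov': 59.69288094486278, 'cx': 252.3927011771061, 'cy': 191.46427507074654, 'R': array([[ 0.96842954,  0.24888243,  0.01420435],
       [ 0.23514304, -0.93091772,  0.27946368],
       [ 0.08277669, -0.26730083, -0.96005119]]), 't': array([-0.48262692, -0.24500053,  0.50319338])}
```

View pics/w1.png

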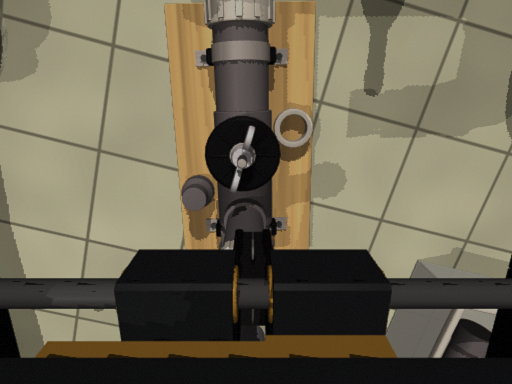

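View pics/d1.png

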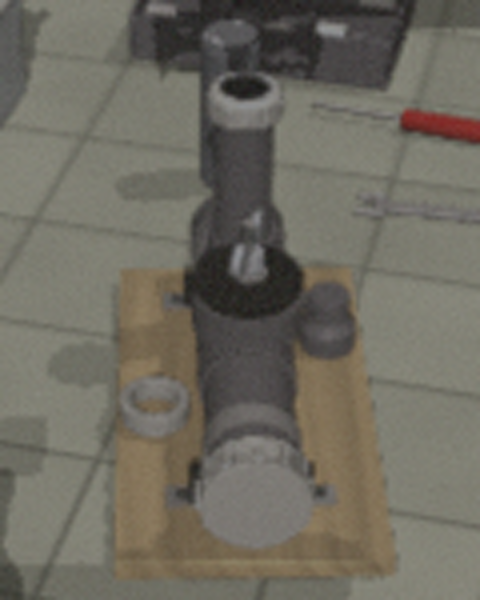

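The wrist view is clear: the black plate is around (242,153), the stud tip around (242,160), and the wings run from (250,128) to (236,189). I'll zoom and measure.

Run:
```python
from h import *
im=cv2.imread("pics/raw_w1.png")
c=im[105:205,195:295]
cv2.imwrite("pics/w1z.png",cv2.resize(c,None,fx=6,fy=6,interpolation=cv2.INTER_CUBIC))
g=im.max(2); roi=np.zeros_like(g); roi[105:200,190:295]=1
m=((g<38)&(roi>0)).astype(np.uint8)
cs,_=cv2.findContours(m,cv2.RETR_EXTERNAL,cv2.CHAIN_APPROX_NONE)
k=max(cs,key=cv2.contourArea);print(cv2.boundingRect(k));e=cv2.fitEllipse(cv2.convexHull(k));print(e)
W=camera_params("wrist")
print(plane(W,*e[0],.152), tri([(W,*e[0]),(camera_params("scene"),250.4,178.2)]))
S=camera_params("scene")
```

```text
(205, 116, 76, 84)
((244.70590209960938, 159.35003662109375), (75.31436920166016, 90.5274658203125), 158.6084747314453)
[ 0.49776541 -0.05141689  0.152     ] (array([ 0.49634569, -0.04838858,  0.1487417 ]), [np.float64(0.0038847227711913063), np.float64(0.0038847227711913184)])
```

View pics/w1z.png

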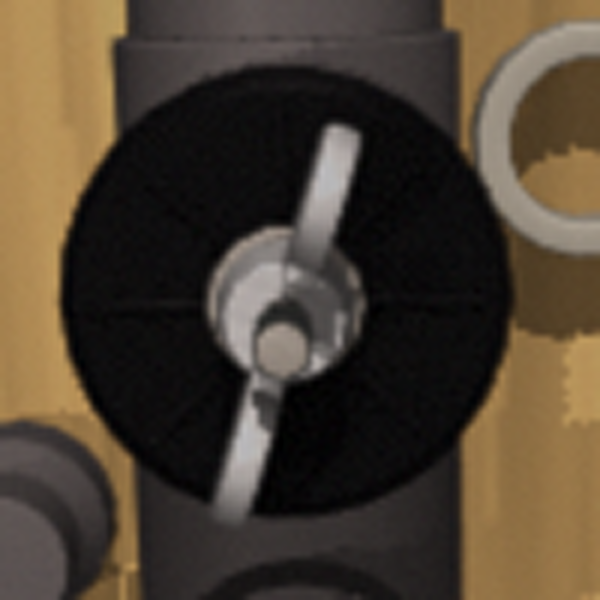

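Run:
```python
from h import *
W=camera_params("wrist");S=camera_params("scene");D=camera_params("side")
zz=lambda x,y:(195+x/6-.4,105+y/6-.4)
print(sense()["tcp_pos"])
for z in(.149,.154): print("plate",plane(W,*zz(286,290),z))
for z in(.201,.204,.207): print("stud",plane(W,*zz(284,348),z))
st=tri([(W,*zz(284,348)),(S,180+353/5-.4,130+200/5-.4)]);print("stud tri",st)
# wing ends
for z in(.172,.182):
  a=plane(W,*zz(343,128),z);b=plane(W,*zz(230,518),z);print("wings",a,b,(a+b)/2,np.linalg.norm(a-b))
print("plate diam px->m",np.linalg.norm(plane(W,*zz(62,290),.152)-plane(W,*zz(510,290),.152)))
```

```text
[ 0.50337561 -0.05204794  0.3950252 ]
plate [ 0.49303536 -0.04491712  0.149     ]
plate [ 0.4929024  -0.04406825  0.154     ]
stud [ 0.49381971 -0.04646236  0.201     ]
stud [ 0.49372178 -0.04586612  0.204     ]
stud [ 0.49362384 -0.04526988  0.207     ]
stud tri (array([ 0.49384406, -0.04676289,  0.19900183]), [np.float64(0.00010294959956844716), np.float64(0.00010294959956853083)])
wings [ 0.49554525 -0.00824729  0.172     ] [ 0.4924956  -0.08851628  0.172     ] [ 0.49402043 -0.04838178  0.172     ] 0.0803269081710693
wings [ 0.49519868 -0.00739616  0.182     ] [ 0.49222783 -0.08559111  0.182     ] [ 0.49371326 -0.04649363  0.182     ] 0.0782513672060872
plate diam px->m 0.09147537985453409
```

```bash
python3 -m inch '[{"jaw":255,"x":-0.16,"y":0.11,"z":-0.8,"ax":0,"ay":0,"az":0},{"jaw":255,"x":0,"y":0,"z":-0.8,"ax":0,"ay":0,"az":0},{"jaw":255,"x":0,"y":0,"z":-0.7,"ax":0,"ay":0,"az":0},{"jaw":255,"x":0,"y":0,"z":-0.3,"ax":0,"ay":0,"az":0},{"jaw":255,"x":0,"y":0,"z":0,"ax":0,"ay":0,"az":0}]'
```

```text
time_s: 2.68
tcp_pos: [0.4901, -0.0561, 0.2375]
ee_rot: [[-0.241, 0.97, 0.014], [0.97, 0.241, 0.024], [0.02, 0.019, -1.0]]
wrist_force: [0.3, 0.2, 0.8]
gripper_width: 0.006
```

```bash
python3 -m inch '[{"jaw":255,"x":0.06,"y":0.18,"z":-0.1,"ax":-0.14,"ay":0.08,"az":0},{"jaw":255,"x":0,"y":0,"z":0,"ax":0,"ay":0,"az":0}]'
```

```text
time_s: 2.92
tcp_pos: [0.4964, -0.0537, 0.2334]
ee_rot: [[-0.25, 0.968, 0.001], [0.968, 0.25, 0.01], [0.009, 0.003, -1.0]]
wrist_force: [-1.6, 0.2, -0.8]
gripper_width: 0.006
```

```bash
python3 -m inch '[{"jaw":255,"x":-0.04,"y":0.13,"z":-0.1,"ax":0,"ay":0,"az":0}]';python3 -m inch '[{"jaw":255,"x":0,"y":0,"z":0,"ax":0,"ay":0,"az":0}]'; python3 -m inch '[{"jaw":255,"x":0,"y":0,"z":0,"ax":0,"ay":0,"az":0}]'
```

```text
time_s: 3.05
tcp_pos: [0.4955, -0.049, 0.2282]
ee_rot: [[-0.254, 0.967, 0.002], [0.967, 0.254, 0.015], [0.014, 0.006, -1.0]]
wrist_force: [-1.1, 0.5, 0.3]
gripper_width: 0.006
time_s: 3.18
tcp_pos: [0.4952, -0.0487, 0.2279]
ee_rot: [[-0.255, 0.967, 0.002], [0.967, 0.255, 0.015], [0.014, 0.006, -1.0]]
wrist_force: [0.2, -0.3, -0.6]
gripper_width: 0.002
time_s: 3.3
tcp_pos: [0.4954, -0.0486, 0.2282]
ee_rot: [[-0.255, 0.967, 0.002], [0.967, 0.255, 0.015], [0.014, 0.006, -1.0]]
wrist_force: [-0.4, -0.2, 0.3]
gripper_width: 0.008
```

```bash
python3 -m inch '[{"jaw":255,"x":-0.04,"y":0.08,"z":-0.2,"ax":-0.05,"ay":0,"az":0},{"jaw":255,"x":0,"y":0,"z":-0.15,"ax":0,"ay":0,"az":0}]'
python3 - <<'E'
from h import *
save("wrist","w2.png",(150,120,350,270),4)
save("side","d2.png",(225,130,305,210),7)
E
```

```text
time_s: 3.55
tcp_pos: [0.4939, -0.0474, 0.2065]
ee_rot: [[-0.261, 0.965, 0.002], [0.965, 0.261, 0.012], [0.011, 0.006, -1.0]]
wrist_force: [1.0, -1.5, 0.4]
gripper_width: 0.002
```

View pics/w2.png

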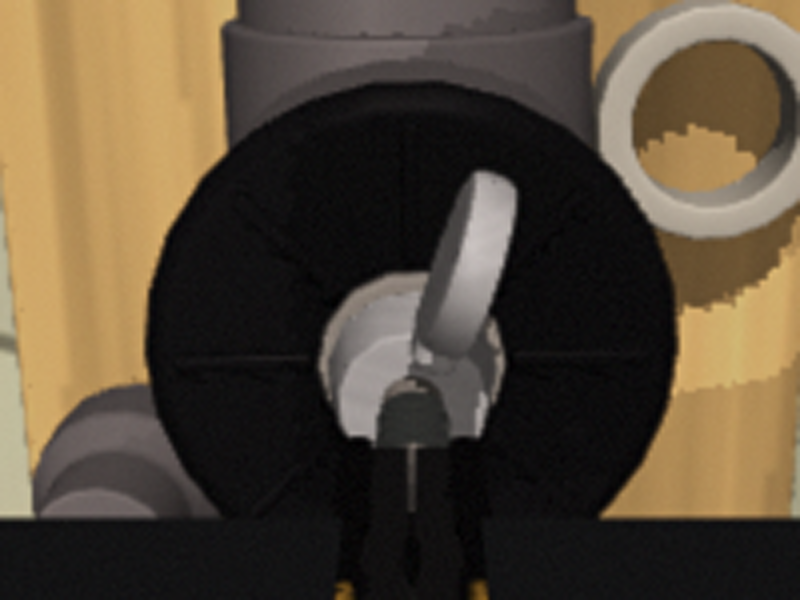

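View pics/d2.png

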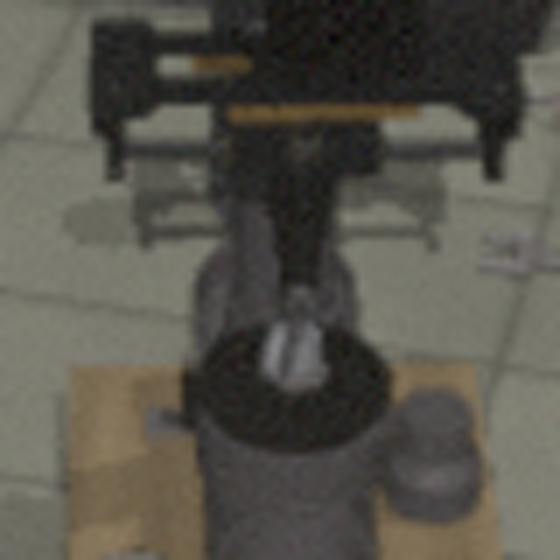

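Both views show the closed fingertip right above the stud. Next I press down.

```bash
python3 -m inch '[{"jaw":255,"x":0,"y":0.03,"z":-0.08,"ax":0,"ay":0,"az":0},{"jaw":255,"x":0,"y":0.0,"z":-0.08,"ax":0,"ay":0,"az":0}]';  python3 -m inch '[{"jaw":255,"x":0,"y":0,"z":-0.1,"ax":0,"ay":0,"az":0}]'; python3 -m inch '[{"jaw":255,"x":0,"y":0,"z":-0.1,"ax":0,"ay":0,"az":0}]'
```

```text
time_s: 3.9
tcp_pos: [0.4942, -0.0466, 0.1972]
ee_rot: [[-0.262, 0.965, 0.002], [0.965, 0.262, 0.012], [0.012, 0.005, -1.0]]
wrist_force: [-3.6, 1.5, 5.7]
gripper_width: 0.01
time_s: 4.03
tcp_pos: [0.4944, -0.0467, 0.193]
ee_rot: [[-0.263, 0.965, 0.002], [0.965, 0.263, 0.012], [0.011, 0.005, -1.0]]
wrist_force: [-11.6, 5.5, 31.1]
gripper_width: 0.01
time_s: 4.15
tcp_pos: [0.4946, -0.0468, 0.1927]
ee_rot: [[-0.265, 0.964, 0.004], [0.964, 0.265, 0.01], [0.008, 0.006, -1.0]]
wrist_force: [-17.9, 7.1, 45.8]
gripper_width: 0.002
```

It stopped firmly at z 0.193, as expected. I'll hold briefly, lift, and check.

```bash
python3 -m inch '[{"jaw":255,"x":0,"y":0,"z":0,"ax":0,"ay":0,"az":0},{"jaw":255,"x":0,"y":0,"z":-0.02,"ax":0,"ay":0,"az":0}]'; python3 -m inch '[{"jaw":255,"x":0,"y":0,"z":0.5,"ax":0,"ay":0,"az":0},{"jaw":255,"x":0,"y":0.3,"z":0.5,"ax":0,"ay":0,"az":0},{"jaw":255,"x":0.0,"y":0,"z":0,"ax":0,"ay":0,"az":0}]'
python3 - <<'E'
from h import *
save("wrist","w3.png",(150,80,350,230),4)
save("side","d3.png",(225,130,305,210),7);np.save("w3.npy",camera_params("wrist"),allow_pickle=True)
E
```

```text
time_s: 4.4
tcp_pos: [0.4953, -0.0463, 0.1936]
ee_rot: [[-0.266, 0.964, 0.008], [0.964, 0.265, 0.011], [0.009, 0.011, -1.0]]
wrist_force: [-0.2, 0.2, -1.1]
gripper_width: 0.007
time_s: 4.78
tcp_pos: [0.4961, -0.0358, 0.2517]
ee_rot: [[-0.275, 0.962, 0.0], [0.961, 0.275, 0.021], [0.021, 0.006, -1.0]]
wrist_force: [-0.0, -0.2, -0.4]
gripper_width: 0.007
```

View pics/w3.png

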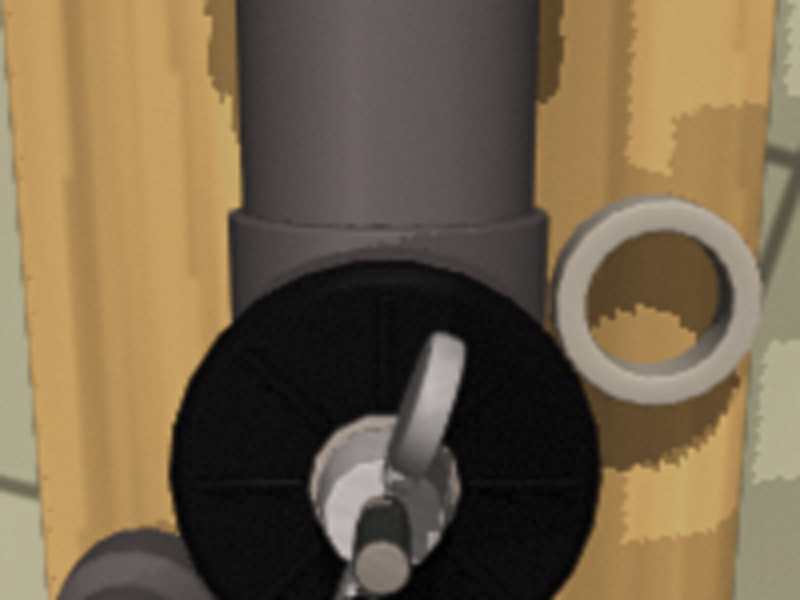

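View pics/d3.png

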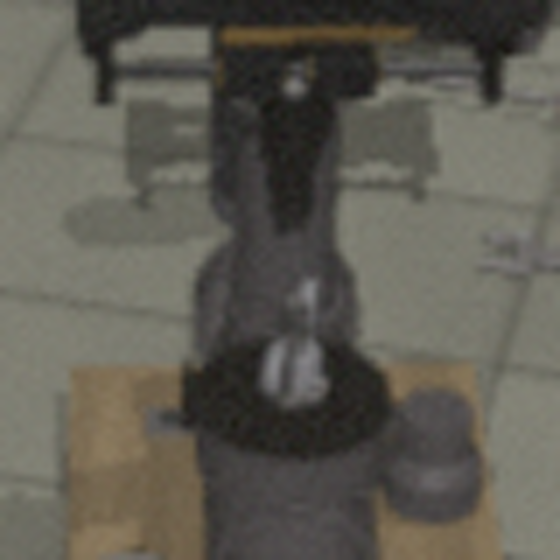

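Run:
```python
from h import *
W=np.load("w3.npy",allow_pickle=True).item()
zz=lambda x,y:(150+x/4-.4,80+y/4-.4)
print("stud",plane(W,*zz(382,568),.193)); 
print("wing A tip",plane(W,*zz(449,338),.172),plane(W,*zz(449,338),.18))
print("plate L,R",plane(W,*zz(171,480),.142),plane(W,*zz(600,480),.142))
```

```text
stud [ 0.49178407 -0.04369763  0.193     ]
wing A tip [ 0.49336012 -0.0048979   0.172     ] [ 0.49269201 -0.00340627  0.18      ]
plate L,R [ 0.44761264 -0.05603301  0.142     ] [ 0.53534239 -0.03121662  0.142     ]
```

The stud is free, its end is at 0.193, and the plate has gone down. Now I tilt the hand about 10° away from the standpipe and go to the start point beside the nut.

```bash
python3 -m inch '[{"jaw":255,"x":-0.25,"y":-0.07,"z":0,"ax":-0.5,"ay":-0.15,"az":-0.05},{"jaw":255,"x":-0.25,"y":-0.07,"z":0,"ax":-0.5,"ay":-0.15,"az":0},{"jaw":255,"x":0,"y":0,"z":0,"ax":0,"ay":0,"az":0}]'
```

```text
time_s: 5.25
tcp_pos: [0.4714, -0.0866, 0.2478]
ee_rot: [[-0.316, 0.949, 0.024], [0.943, 0.316, -0.1], [-0.102, -0.009, -0.995]]
wrist_force: [0.0, 0.3, 0.6]
gripper_width: 0.006
```

```bash
python3 -m inch '[{"jaw":255,"x":0,"y":0,"z":0,"ax":0,"ay":0,"az":0}]'
```

```text
time_s: 5.38
tcp_pos: [0.4713, -0.0863, 0.2469]
ee_rot: [[-0.315, 0.949, 0.022], [0.944, 0.316, -0.099], [-0.101, -0.01, -0.995]]
wrist_force: [0.2, -0.4, 0.1]
gripper_width: 0.005
```

```bash
python3 -m inch '[{"jaw":255,"x":0,"y":0.5,"z":0,"ax":-0.3,"ay":-0.2,"az":-0.4},{"jaw":255,"x":-0.05,"y":0.3,"z":0,"ax":0,"ay":0,"az":0},{"jaw":255,"x":0,"y":0,"z":0,"ax":0,"ay":0,"az":0}]'
```

```text
time_s: 5.75
tcp_pos: [0.4806, -0.0836, 0.2533]
ee_rot: [[-0.303, 0.952, 0.034], [0.949, 0.305, -0.085], [-0.092, 0.007, -0.996]]
wrist_force: [0.7, -0.6, 0.5]
gripper_width: 0.007
```

```bash
python3 -m inch '[{"jaw":255,"x":0,"y":0.5,"z":0,"ax":0,"ay":0,"az":0}]';python3 -c "
from h import *
print(sense()['joints'])"
```

```text
time_s: 5.88
tcp_pos: [0.4837, -0.0654, 0.2544]
ee_rot: [[-0.318, 0.948, 0.029], [0.945, 0.32, -0.067], [-0.073, 0.006, -0.997]]
wrist_force: [0.7, 0.0, 0.5]
gripper_width: 0.003
[  14.12960882    6.09295484  -18.24615033    4.57210942  -65.06494307
 -177.4149941 ]
```

J6 was at its range limit (-177°), which explains the odd motion. I'll turn the hand back about 13° and redo the tilt and position.

```bash
python3 -m inch '[{"jaw":255,"x":0,"y":0.0,"z":0,"ax":0,"ay":0,"az":0.8},{"jaw":255,"x":0,"y":0,"z":0,"ax":0,"ay":0,"az":0.6},{"jaw":255,"x":0,"y":0.2,"z":0,"ax":-0.6,"ay":0,"az":0},{"jaw":255,"x":0,"y":0,"z":0,"ax":0,"ay":0,"az":0}]';python3 -c "
from h import *
print(sense()['joints'])"
```

```text
time_s: 6.38
tcp_pos: [0.4857, -0.049, 0.2553]
ee_rot: [[-0.548, 0.835, 0.047], [0.821, 0.547, -0.161], [-0.16, -0.05, -0.986]]
wrist_force: [-0.4, 0.2, -0.0]
gripper_width: 0.005
[  19.4936672     5.61246394  -21.44301095   10.73441294  -63.89960003
 -170.8436696 ]
```

```bash
python3 -m inch '[{"jaw":255,"x":-0.34,"y":0.08,"z":0,"ax":0,"ay":0,"az":0},{"jaw":255,"x":0,"y":0,"z":-0.4,"ax":0,"ay":0,"az":0},{"jaw":255,"x":0,"y":0,"z":-0.4,"ax":0,"ay":0,"az":0},{"jaw":255,"x":0,"y":0,"z":0,"ax":0,"ay":0,"az":0}]'
```

```text
time_s: 6.88
tcp_pos: [0.4661, -0.0415, 0.2076]
ee_rot: [[-0.549, 0.834, 0.05], [0.821, 0.549, -0.154], [-0.156, -0.044, -0.987]]
wrist_force: [-0.4, -0.3, 0.0]
gripper_width: 0.006
```

```bash
python3 -m inch '[{"jaw":255,"x":-0.03,"y":-0.03,"z":-0.4,"ax":0,"ay":0,"az":0},{"jaw":255,"x":0,"y":0,"z":-0.2,"ax":0,"ay":0,"az":0},{"jaw":255,"x":0,"y":0,"z":0,"ax":0,"ay":0,"az":0}]'
python3 - <<'E'
from h import *
save("wrist","w4.png",(150,120,350,270),4);np.save("w4.npy",camera_params("wrist"),allow_pickle=True)
save("side","d4.png",(225,130,305,210),7)
E
```

```text
time_s: 7.25
tcp_pos: [0.4674, -0.0425, 0.1742]
ee_rot: [[-0.548, 0.834, 0.056], [0.821, 0.55, -0.152], [-0.157, -0.037, -0.987]]
wrist_force: [-0.5, -0.2, 0.2]
gripper_width: 0.008
```

View pics/w4.png

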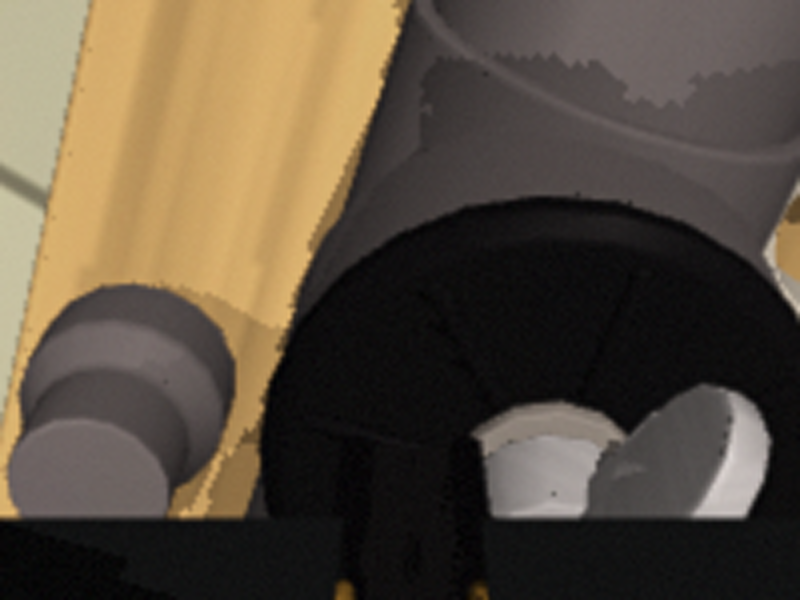

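View pics/d4.png

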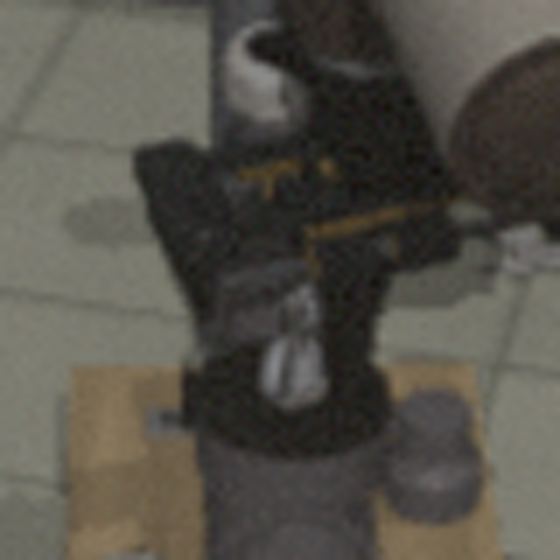

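The tip stands beside the hub, behind wing A, with nothing touching. I'll make a small helper that prints the increments round the circle, then start the stroke.

```bash
cat > orb.py <<'E'
import sys
from h import *
A=np.array([.4925,-.0445]); r=float(sys.argv[3]) if len(sys.argv)>3 else .027
s=sense();p=s["tcp_pos"][:2]; d=p-A
th=np.degrees(np.arctan2(d[1],d[0]));print("th %.0f r %.1f z %.4f F %s j6 %.0f t %.1f"%(th,1e3*np.hypot(*d),s["tcp_pos"][2],s["wrist_force"].round(1),s["joints"][5],s["time_s"]),s["ee_rot"][:,2].round(3))
st=float(sys.argv[1]);n=int(sys.argv[2]);q=p
for k in range(1,n+1):
    a=np.radians(th-st*k);t=A+r*np.array([np.cos(a),np.sin(a)]);print(((t-q)/.06).round(2),end=' ');q=t
print()
E
python3 orb.py 15 6
```

```text
th 175 r 24.8 z 0.1749 F [-0.2  0.2  0.2] j6 -175 t 7.3 [ 0.058 -0.151 -0.987]
[-0.01  0.12] [0.05 0.1 ] [0.08 0.09] [0.1  0.06] [0.11 0.04] [0.12 0.  ]
```

```bash
python3 -m inch '[{"jaw":255,"x":-0.01,"y":0.12,"z":-0.04,"ax":0,"ay":0,"az":0.3},{"jaw":255,"x":0.05,"y":0.1,"z":-0.02,"ax":0,"ay":0,"az":0.3}]'; python3 orb.py 15 6
```

```text
time_s: 7.6
tcp_pos: [0.4712, -0.0282, 0.1726]
ee_rot: [[-0.635, 0.769, 0.077], [0.756, 0.639, -0.143], [-0.159, -0.033, -0.987]]
wrist_force: [-0.9, -0.7, -1.3]
gripper_width: 0.003
th 143 r 26.8 z 0.1726 F [-0.9 -0.7 -1.3] j6 -170 t 7.6 [ 0.077 -0.143 -0.987]
[0.08 0.09] [0.1  0.06] [0.11 0.03] [0.12 0.  ] [ 0.11 -0.03] [ 0.1  -0.06]
```

```bash
python3 -m inch '[{"jaw":255,"x":0.08,"y":0.09,"z":0,"ax":0,"ay":0,"az":0},{"jaw":255,"x":0.1,"y":0.06,"z":0,"ax":0,"ay":0,"az":0},{"jaw":255,"x":0.11,"y":0.03,"z":0,"ax":0,"ay":0,"az":0}]'; python3 orb.py 15 6
```

```text
time_s: 7.98
tcp_pos: [0.4876, -0.017, 0.1727]
ee_rot: [[-0.636, 0.768, 0.074], [0.755, 0.639, -0.144], [-0.158, -0.036, -0.987]]
wrist_force: [-1.8, -0.7, 0.4]
gripper_width: 0.002
th 100 r 28.0 z 0.1727 F [-1.8 -0.7  0.4] j6 -171 t 8.0 [ 0.074 -0.144 -0.987]
[ 0.12 -0.01] [ 0.11 -0.03] [ 0.1  -0.05] [ 0.09 -0.08] [ 0.06 -0.1 ] [ 0.04 -0.11]
```

```bash
python3 -m inch '[{"jaw":255,"x":0.12,"y":-0.01,"z":-0.01,"ax":0,"ay":0,"az":0},{"jaw":255,"x":0.11,"y":-0.03,"z":0,"ax":0,"ay":0,"az":0},{"jaw":255,"x":0.1,"y":-0.05,"z":0,"ax":0,"ay":0,"az":0},{"jaw":255,"x":0.09,"y":-0.08,"z":0,"ax":0,"ay":0,"az":0}]'; python3 orb.py 15 6
python3 - <<'E'
from h import *
save("scene","s5.png",(215,145,285,205),8)
save("side","d5.png",(225,130,305,210),7)
E
```

```text
time_s: 8.48
tcp_pos: [0.5143, -0.0271, 0.1711]
ee_rot: [[-0.636, 0.768, 0.072], [0.756, 0.639, -0.143], [-0.156, -0.037, -0.987]]
wrist_force: [-2.0, 2.8, -0.5]
gripper_width: 0.003
th 39 r 27.9 z 0.1711 F [-2.   2.8 -0.5] j6 -168 t 8.5 [ 0.072 -0.143 -0.987]
[ 0.05 -0.11] [ 0.03 -0.11] [ 0.   -0.12] [-0.03 -0.11] [-0.06 -0.1 ] [-0.08 -0.08]
```

View pics/d5.png

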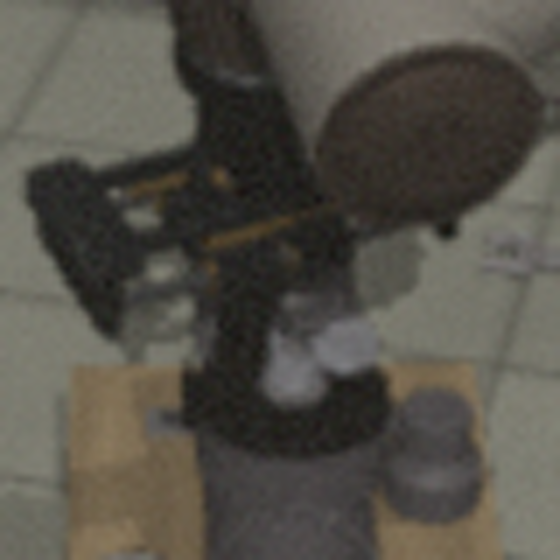

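View pics/s5.png

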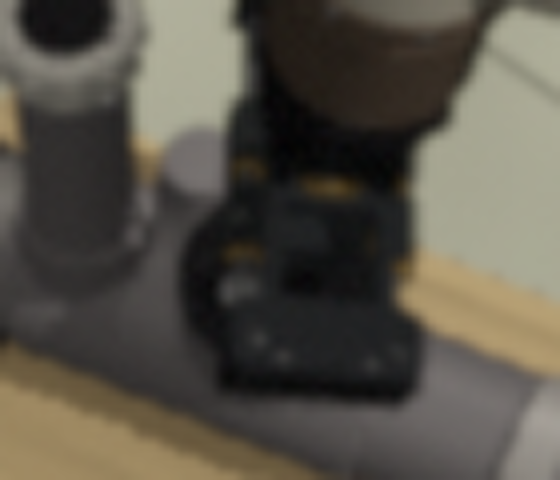

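```bash
python3 -m inch '[{"jaw":255,"x":0.05,"y":-0.11,"z":0,"ax":0,"ay":0,"az":0},{"jaw":255,"x":0.03,"y":-0.11,"z":0,"ax":0,"ay":0,"az":0},{"jaw":255,"x":0,"y":-0.12,"z":0,"ax":0,"ay":0,"az":0},{"jaw":255,"x":-0.03,"y":-0.11,"z":0,"ax":0,"ay":0,"az":0}]'; python3 orb.py 15 6
```

```text
time_s: 9.07
tcp_pos: [0.5205, -0.0551, 0.1726]
ee_rot: [[-0.636, 0.768, 0.079], [0.755, 0.64, -0.142], [-0.16, -0.03, -0.987]]
wrist_force: [0.5, 0.9, -0.3]
gripper_width: 0.004
th -21 r 29.9 z 0.1726 F [ 0.5  0.9 -0.3] j6 -165 t 9.1 [ 0.079 -0.142 -0.987]
[-0.1  -0.09] [-0.08 -0.09] [-0.1  -0.06] [-0.11 -0.03] [-0.12 -0.  ] [-0.11  0.03]
```

```bash
python3 -m inch '[{"jaw":255,"x":-0.08,"y":-0.1,"z":-0.02,"ax":0,"ay":0,"az":0},{"jaw":255,"x":-0.08,"y":-0.09,"z":0,"ax":0,"ay":0,"az":0},{"jaw":255,"x":-0.1,"y":-0.06,"z":0,"ax":0,"ay":0,"az":0}]'; python3 orb.py 15 6
```

```text
time_s: 9.45
tcp_pos: [0.5071, -0.0704, 0.1729]
ee_rot: [[-0.636, 0.767, 0.087], [0.754, 0.641, -0.14], [-0.163, -0.023, -0.986]]
wrist_force: [2.9, 0.6, -0.3]
gripper_width: 0.006
th -61 r 29.8 z 0.1729 F [ 2.9  0.6 -0.3] j6 -164 t 9.4 [ 0.087 -0.14  -0.986]
[-0.13 -0.  ] [-0.12 -0.01] [-0.12  0.02] [-0.11  0.05] [-0.09  0.07] [-0.07  0.09]
```

```bash
python3 -m inch '[{"jaw":255,"x":-0.13,"y":0,"z":-0.02,"ax":0,"ay":0,"az":0},{"jaw":255,"x":-0.12,"y":-0.01,"z":0,"ax":0,"ay":0,"az":0},{"jaw":255,"x":-0.12,"y":0.02,"z":0,"ax":0,"ay":0,"az":0},{"jaw":255,"x":-0.11,"y":0.05,"z":0,"ax":0,"ay":0,"az":0}]'; python3 orb.py 15 6
```

```text
time_s: 9.95
tcp_pos: [0.4763, -0.0681, 0.1724]
ee_rot: [[-0.636, 0.767, 0.088], [0.754, 0.641, -0.142], [-0.165, -0.024, -0.986]]
wrist_force: [3.5, -1.3, 0.7]
gripper_width: 0.008
th -124 r 28.6 z 0.1724 F [ 3.5 -1.3  0.7] j6 -165 t 9.9 [ 0.088 -0.142 -0.986]
[-0.07  0.1 ] [-0.06  0.1 ] [-0.04  0.11] [-0.01  0.12] [0.02 0.11] [0.05 0.1 ]
```

```bash
python3 -m inch '[{"jaw":255,"x":-0.07,"y":0.1,"z":-0.02,"ax":0,"ay":0,"az":0},{"jaw":255,"x":-0.06,"y":0.1,"z":-0.01,"ax":0,"ay":0,"az":0},{"jaw":255,"x":-0.04,"y":0.11,"z":0,"ax":0,"ay":0,"az":0},{"jaw":255,"x":-0.01,"y":0.12,"z":0,"ax":0,"ay":0,"az":0}]'; python3 orb.py 15 6
```

```text
time_s: 10.45
tcp_pos: [0.4607, -0.0422, 0.1691]
ee_rot: [[-0.636, 0.768, 0.079], [0.755, 0.64, -0.145], [-0.162, -0.032, -0.986]]
wrist_force: [0.4, -1.8, -0.2]
gripper_width: 0.006
th 176 r 31.9 z 0.1691 F [ 0.4 -1.8 -0.2] j6 -170 t 10.4 [ 0.079 -0.145 -0.986]
[0.11 0.11] [0.05 0.1 ] [0.08 0.09] [0.1  0.06] [0.11 0.04] [0.12 0.01]
```

```bash
python3 -m inch '[{"jaw":255,"x":0.08,"y":0.12,"z":0,"ax":0,"ay":0,"az":0},{"jaw":255,"x":0.06,"y":0.1,"z":0,"ax":0,"ay":0,"az":0},{"jaw":255,"x":0.09,"y":0.09,"z":0,"ax":0,"ay":0,"az":0},{"jaw":255,"x":0.1,"y":0.06,"z":0,"ax":0,"ay":0,"az":0}]'; python3 orb.py 15 6;python3 - <<'E'
from h import *
save("side","d6.png",(225,130,305,210),7)
E
```

```text
time_s: 10.95
tcp_pos: [0.4787, -0.0192, 0.1675]
ee_rot: [[-0.636, 0.768, 0.072], [0.755, 0.639, -0.148], [-0.159, -0.04, -0.986]]
wrist_force: [-2.0, -1.3, 0.4]
gripper_width: 0.004
th 119 r 28.8 z 0.1675 F [-2.  -1.3  0.4] j6 -171 t 10.9 [ 0.072 -0.148 -0.986]
[0.12 0.02] [0.12 0.01] [ 0.12 -0.02] [ 0.11 -0.05] [ 0.09 -0.07] [ 0.07 -0.09]
```

View pics/d6.png

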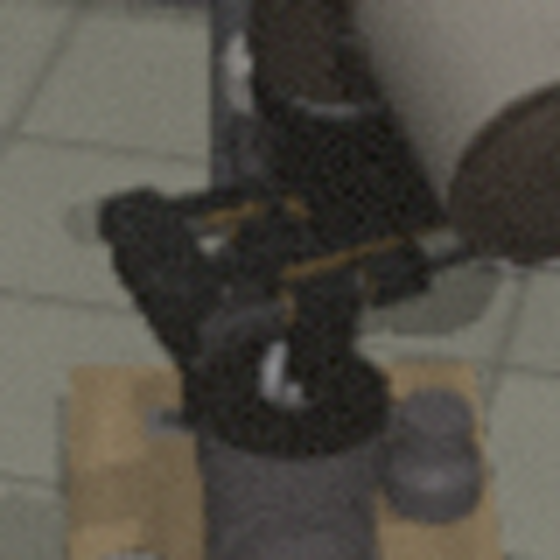

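```bash
python3 -m inch '[{"jaw":255,"x":0.12,"y":0.02,"z":0.03,"ax":0,"ay":0,"az":0},{"jaw":255,"x":0.12,"y":0.01,"z":0.01,"ax":0,"ay":0,"az":0}]'; python3 orb.py 15 2
```

```text
time_s: 11.25
tcp_pos: [0.4944, -0.0166, 0.1695]
ee_rot: [[-0.636, 0.768, 0.071], [0.755, 0.639, -0.147], [-0.159, -0.04, -0.987]]
wrist_force: [-1.1, 0.4, 0.6]
gripper_width: 0.005
th 86 r 28.0 z 0.1695 F [-1.1  0.4  0.6] j6 -171 t 11.2 [ 0.071 -0.147 -0.987]
[ 0.11 -0.04] [ 0.11 -0.05]
```

```bash
python3 -m inch '[{"jaw":255,"x":0.11,"y":-0.04,"z":0,"ax":0,"ay":0,"az":0},{"jaw":255,"x":0.11,"y":-0.05,"z":0,"ax":0,"ay":0,"az":0}]'; python3 orb.py 15 2
```

```text
time_s: 11.5
tcp_pos: [0.5089, -0.0216, 0.1695]
ee_rot: [[-0.636, 0.768, 0.072], [0.755, 0.639, -0.146], [-0.158, -0.038, -0.987]]
wrist_force: [-4.0, 1.1, -0.3]
gripper_width: 0.007
th 54 r 28.1 z 0.1695 F [-4.   1.1 -0.3] j6 -169 t 11.5 [ 0.072 -0.146 -0.987]
[ 0.07 -0.1 ] [ 0.06 -0.1 ]
```

```bash
python3 -m inch '[{"jaw":255,"x":0.08,"y":-0.1,"z":0,"ax":0,"ay":0,"az":0},{"jaw":255,"x":0.06,"y":-0.1,"z":0,"ax":0,"ay":0,"az":0}]'; python3 orb.py 15 2
```

```text
time_s: 11.75
tcp_pos: [0.5164, -0.0315, 0.1686]
ee_rot: [[-0.634, 0.77, 0.069], [0.758, 0.637, -0.14], [-0.152, -0.036, -0.988]]
wrist_force: [-12.1, 17.9, 4.1]
gripper_width: 0.008
th 28 r 27.2 z 0.1686 F [-12.1  17.9   4.1] j6 -167 t 11.8 [ 0.069 -0.14  -0.988]
[ 0.04 -0.11] [ 0.01 -0.12]
```

A firm resistance of about 0.58 Nm built up over 26° of push, which fits the nut being tight and the plug twisting in its rubber. I'll ease back, look, and push again to check.

```bash
python3 -m inch '[{"jaw":255,"x":-0.03,"y":0.1,"z":0,"ax":0,"ay":0,"az":0}]'; python3 -m inch '[{"jaw":255,"x":-0.06,"y":0.1,"z":0,"ax":0,"ay":0,"az":0}]'; python3 -m inch '[{"jaw":255,"x":-0.09,"y":0.08,"z":0,"ax":0,"ay":0,"az":0},{"jaw":255,"x":-0.11,"y":0.05,"z":0,"ax":0,"ay":0,"az":0},{"jaw":255,"x":-0.11,"y":0,"z":0,"ax":0,"ay":0,"az":0}]';python3 orb.py -15 3
python3 - <<'E'
from h import *
save("side","d7.png",(225,130,305,210),7)
save("wrist","w7.png",(150,120,350,270),4)
E
```

```text
time_s: 11.88
tcp_pos: [0.5154, -0.0246, 0.1687]
ee_rot: [[-0.634, 0.77, 0.071], [0.759, 0.637, -0.138], [-0.151, -0.033, -0.988]]
wrist_force: [-2.4, 2.8, 1.0]
gripper_width: 0.007
time_s: 12.0
tcp_pos: [0.5132, -0.0182, 0.1693]
ee_rot: [[-0.634, 0.77, 0.074], [0.758, 0.637, -0.137], [-0.153, -0.031, -0.988]]
wrist_force: [0.6, 1.0, 0.7]
gripper_width: 0.008
time_s: 12.38
tcp_pos: [0.4953, -0.01, 0.1702]
ee_rot: [[-0.634, 0.769, 0.078], [0.758, 0.638, -0.137], [-0.155, -0.028, -0.988]]
wrist_force: [0.0, 0.2, 0.8]
gripper_width: 0.005
th 85 r 34.6 z 0.1702 F [0.  0.2 0.8] j6 -171 t 12.4 [ 0.078 -0.137 -0.988]
[-0.13 -0.13] [-0.11 -0.04] [-0.1  -0.06]
```

View pics/d7.png

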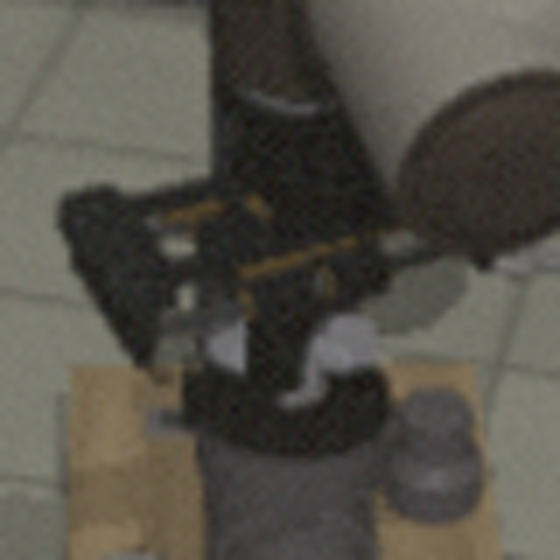

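View pics/w7.png

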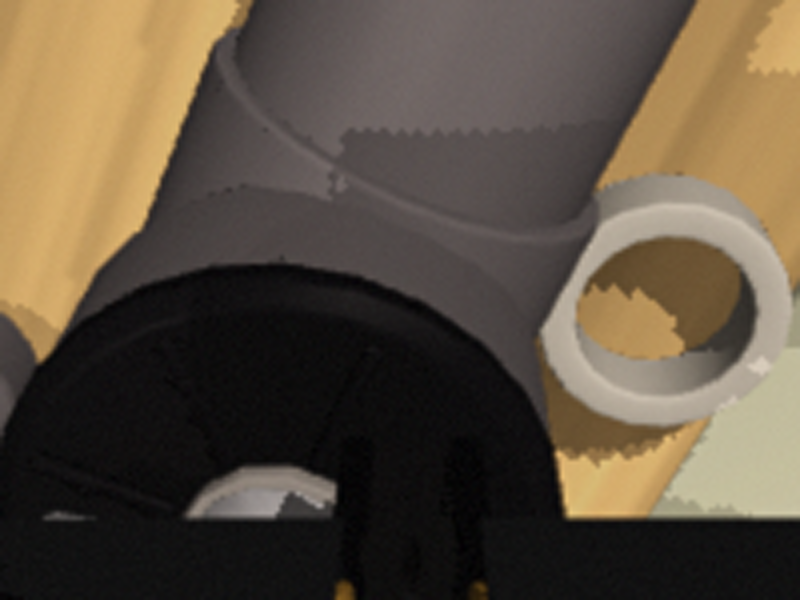

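The wings now lie roughly along world x, about 7.5 rad from where they started. I'll push again row by row to see whether the stop repeats.

```bash
python3 -m inch '[{"jaw":255,"x":0.11,"y":-0.06,"z":-0.01,"ax":0,"ay":0,"az":0},{"jaw":255,"x":0.1,"y":-0.1,"z":0,"ax":0,"ay":0,"az":0}]'; python3 orb.py 12 2 .028
```

```text
time_s: 12.72
tcp_pos: [0.5083, -0.0202, 0.1699]
ee_rot: [[-0.635, 0.769, 0.079], [0.757, 0.639, -0.137], [-0.155, -0.027, -0.987]]
wrist_force: [0.3, 0.9, -0.3]
gripper_width: 0.005
th 57 r 29.0 z 0.1699 F [ 0.3  0.9 -0.3] j6 -169 t 12.7 [ 0.079 -0.137 -0.987]
[ 0.07 -0.08] [ 0.06 -0.08]
```

```bash
python3 -m inch '[{"jaw":255,"x":0.07,"y":-0.08,"z":0,"ax":0,"ay":0,"az":0}]'; python3 orb.py 12 2 .028;  python3 -m inch '[{"jaw":255,"x":0.06,"y":-0.08,"z":0,"ax":0,"ay":0,"az":0}]'; python3 orb.py 12 2 .028
```

```text
time_s: 12.85
tcp_pos: [0.5122, -0.0254, 0.1695]
ee_rot: [[-0.634, 0.77, 0.076], [0.758, 0.638, -0.136], [-0.154, -0.029, -0.988]]
wrist_force: [-5.8, 6.1, 2.0]
gripper_width: 0.006
th 44 r 27.5 z 0.1695 F [-5.8  6.1  2. ] j6 -168 t 12.8 [ 0.076 -0.136 -0.988]
[ 0.07 -0.07] [ 0.04 -0.09] 
time_s: 12.98
tcp_pos: [0.5147, -0.0295, 0.1688]
ee_rot: [[-0.632, 0.771, 0.073], [0.76, 0.636, -0.134], [-0.15, -0.029, -0.988]]
wrist_force: [-10.1, 14.8, 5.9]
gripper_width: 0.004
th 34 r 26.8 z 0.1688 F [-10.1  14.8   5.9] j6 -167 t 13.0 [ 0.073 -0.134 -0.988]
[ 0.06 -0.07] [ 0.03 -0.09]
```

```bash
python3 -m inch '[{"jaw":255,"x":0.05,"y":-0.09,"z":0,"ax":0,"ay":0,"az":0}]'; python3 orb.py 12 2 .028
```

```text
time_s: 13.1
tcp_pos: [0.5166, -0.0327, 0.1681]
ee_rot: [[-0.631, 0.773, 0.071], [0.762, 0.634, -0.129], [-0.145, -0.027, -0.989]]
wrist_force: [-11.8, 21.4, 8.0]
gripper_width: 0.006
th 26 r 26.8 z 0.1681 F [-11.8  21.4   8. ] j6 -167 t 13.1 [ 0.071 -0.129 -0.989]
[ 0.05 -0.08] [ 0.01 -0.1 ]
```

The stop repeats: the spring comes on from about 50° and reaches roughly 0.65 Nm. I'll release and withdraw upwards.

```bash
python3 -m inch '[{"jaw":255,"x":-0.02,"y":0.08,"z":0,"ax":0,"ay":0,"az":0},{"jaw":255,"x":-0.04,"y":0.1,"z":0,"ax":0,"ay":0,"az":0},{"jaw":255,"x":-0.09,"y":0.1,"z":0,"ax":0,"ay":0,"az":0},{"jaw":255,"x":-0.1,"y":0.05,"z":0,"ax":0,"ay":0,"az":0},{"jaw":255,"x":-0.05,"y":0.02,"z":0.2,"ax":0,"ay":0,"az":0},{"jaw":255,"x":0,"y":0,"z":0.6,"ax":0,"ay":0,"az":0},{"jaw":255,"x":0,"y":0,"z":0.8,"ax":0,"ay":0,"az":0},{"jaw":255,"x":0,"y":0,"z":0.8,"ax":0,"ay":0,"az":0},{"jaw":255,"x":-0.3,"y":0,"z":0.8,"ax":0,"ay":0,"az":0},{"jaw":255,"x":-0.6,"y":0.3,"z":0,"ax":0,"ay":0,"az":0},{"jaw":255,"x":-0.6,"y":0.3,"z":0,"ax":0,"ay":0,"az":0},{"jaw":255,"x":0,"y":0,"z":0,"ax":0,"ay":0,"az":0}]'
python3 - <<'E'
from h import *
print(sense()["joints"])
save("side","d8.png",(215,130,315,230),6)
save("scene","s8.png",(200,130,300,230),6)
save("wrist","w8.png");np.save("w8.npy",camera_params("wrist"),allow_pickle=True)
E
```

```text
time_s: 14.6
tcp_pos: [0.4041, 0.0243, 0.3726]
ee_rot: [[-0.627, 0.775, 0.078], [0.765, 0.632, -0.124], [-0.145, -0.018, -0.989]]
wrist_force: [0.5, -0.1, 0.3]
gripper_width: 0.007
[  33.50349263   -6.98437632  -16.37982004    8.50836047  -80.88384426
 -175.60726356]
```

View pics/d8.png

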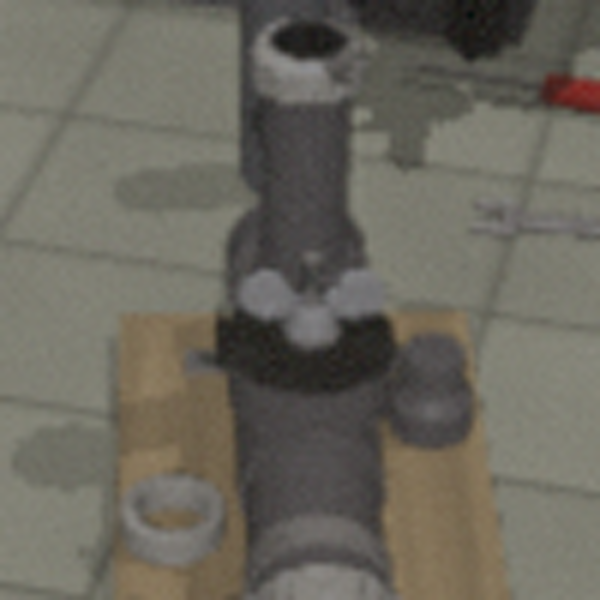

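View pics/s8.png

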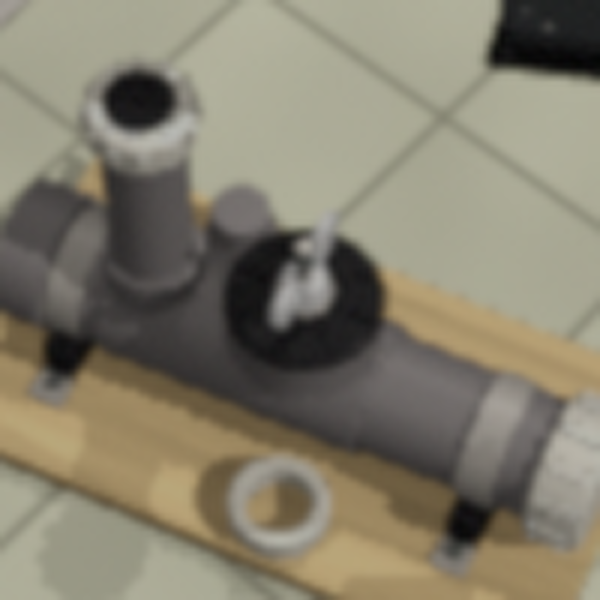

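View pics/w8.png

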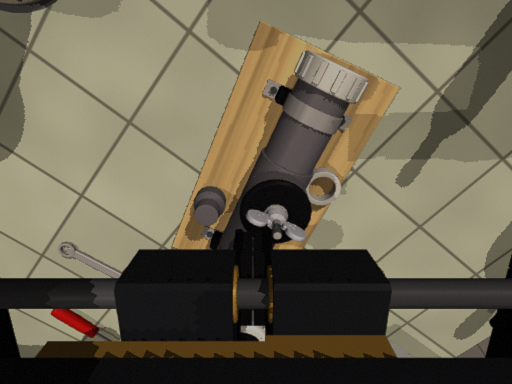

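The plate lies on the rim, the wings stand across the pipe (wrist view: ends near (249,214) and (303,234)), and the slip nut and reducer are in place. I'll finish with a height and movement check.

Run:
```python
from h import *
W=np.load("w8.npy",allow_pickle=True).item();S=camera_params("scene");D=camera_params("side")
im=cv2.imread("pics/raw_w8.png")[190:250,225:325];cv2.imwrite("pics/w8z.png",cv2.resize(im,None,fx=8,fy=8,interpolation=cv2.INTER_CUBIC))
a=tri([(D,215+267/6-.4,130+293/6-.4),(S,200+285/6-.4,130+303/6-.4)]);b=tri([(D,215+355/6-.4,130+293/6-.4),(S,200+325/6-.4,130+237/6-.4)])
print(a,b,"mid",(a[0]+b[0])/2,"len",np.linalg.norm(a[0]-b[0]))
print("stud",tri([(D,215+312/6-.4,130+256/6-.4),(S,200+303/6-.4,130+247/6-.4)]))
for n,r0 in(("scene","scene0"),("side","side0")):
    x=cv2.absdiff(cv2.imread(f"pics/{r0}.png"),cv2.imread("pics/raw_"+("s8" if n=="scene" else "d8")+".png"))
    cv2.imwrite(f"pics/diff_{n}.png",np.clip(x.astype(int)*3,0,255).astype(np.uint8))
cv2.imwrite("pics/diff.png",np.hstack([cv2.resize(cv2.imread(f"pics/diff_{n}.png"),(400,300)) for n in("scene","side")]))
```

```text
(array([ 0.51675752, -0.04034371,  0.16797374]), [np.float64(0.0001735649354115706), np.float64(0.00017356493541150842)]) (array([ 0.47003164, -0.05143223,  0.16917163]), [np.float64(0.0001205450023627235), np.float64(0.00012054500236277617)]) mid [ 0.49339458 -0.04588797  0.16857268] len 0.04803850978047335
stud (array([ 0.49379669, -0.04710375,  0.19176378]), [np.float64(0.00020196288932932018), np.float64(0.00020196288932928413)])
```

View pics/w8z.png

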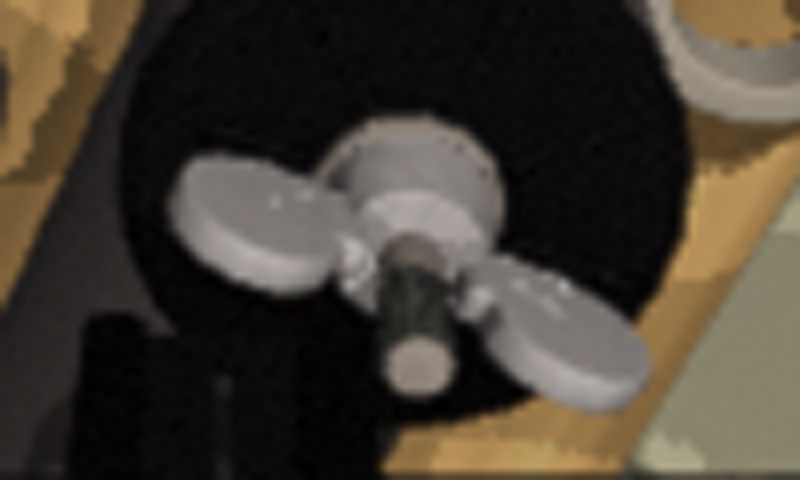

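View pics/diff.png

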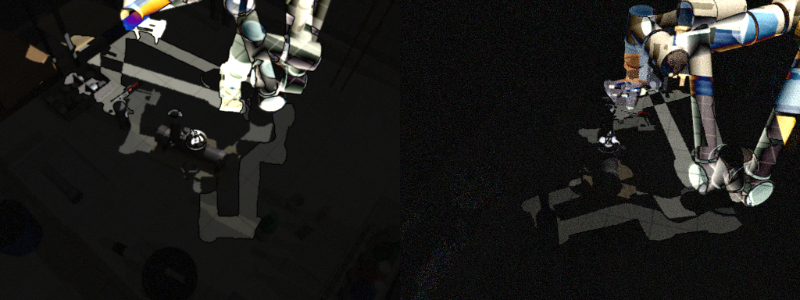

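```bash
python3 -c "
from station import *
print(finish_job())"
```

```text
the job is handed in; nothing more can be done
None
```

I pressed the plug home, turned the wing nut clockwise until it was tight, drew the hand clear and handed the job in at about 15 s. `finish_job` gave no verdict.

- **Press:** the closed fingertip pushed the stud straight down. It stopped firmly at a stud height of 0.193 m, where the home position should be, with up to about 46 N on the stud.
- **Tightening:** with the hand tilted about 10° away from the standpipe, I pushed one wing round in a continuous orbit instead of separate strokes. The nut turned about 7.5 rad, inside the stated 7 to 10 rad.
- **Snug check:** I backed off and pushed a second time. The same springy stop came on at the same angle, about 50°, and reached roughly 0.65 Nm. The wrist force peaked at about 26 N, under the 38 N limit on the wings, though I only read it at the end of each call.
- **Final heights:** the last pictures put the wing centres at 0.1686 m (tight should be 0.169) and the stud end at 0.192 m (home is 0.193). Both are within the 2 mm calibration.
- **Loose things:** comparing pictures from before and after shows only the arm, its shadows and the nut and plug changed. The hand touched nothing at the end, with wrist force near zero.

Two things disagreed. Joint 6 ran into its range limit while I was setting the tilt, so I turned the hand back before going on. My two estimates of the nut's axis also differed by 2 to 3 mm, which did no harm.

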